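# Draw a soap blank from the rack and stamp it

### The arm

A 6-joint arm with a two-finger parallel gripper is mounted at the origin on the work surface. World frame = base frame: x ahead of the robot, y to its left, z up, the work surface at z = 0. Lengths are in m, angles in rad, forces in N, time in s.
With the tool pointing down it reaches from about 0.375 to 0.925 m from the base axis. Payload 5.7 kg.
Tool frame: the origin (TCP) lies midway between the tips of the shut fingers; the grasp point (between the pads) lies 19 mm behind it (r.tcp_to_grasp is the distance from the TCP to the grasp point, in m); y points along the fingers, z is the direction in which the jaws open and shut, and the axes are right-handed (so a half turn about y gives the same grasp; the last joint's range is limited). The gripper opens to 85 mm and grips with 20 to 120 N. Pads are 22 mm wide; open, the fingers measure 114 mm over their backs; the gripper's body (76 mm by 85 mm) begins 54 mm behind the grasp point. The pads swing forward as they close: fully open they stand 13 mm farther back than shut.
Start: joints at [-1.378, 0.359, 1.51, -0, 1.272, -0.115], TCP at [0.182, -0.572, 0.231] pointing down, gripper open.
Joint ranges: [-2.97, 2.97], [-1.01, 2.36], [0.21, 2.38], [-0.96, 4.11], [0.2, 2.71], [-2.98, 2.98]. Speed limits (rad/s): [2.39, 2.39, 3.14, 3.14, 3.14, 3.14].

### API

Orientations are given as a unit quaternion [w, x, y, z].
In Python, from bench import status, camera, close_job, search_frame, r gives the robot as it stands.
- The arm moves only by the tool servo_tool, never from a script. Its argument "steps" is text: rows parted by semicolons, each of 7 numbers parted by spaces: the turn, a rotation vector about the tool's x, y, z in degrees, then the shift along the tool's x, y, z in cm, then the finger opening in cm, from 0 to 8.54. In form: wx wy wz x y z claw; .... A call has 1 to 20 rows; each row shifts and turns the commanded pose from where the row before left it, along the tool's axes as they then stand; what a row does not reach is not made up. A row lasts 1/12 s, in which the tool goes at most 41.7 mm and 7.16 degrees, less where a joint would pass 70% of its speed; a pose out of reach is approached as far as the arm can. A call is refused whole if a number of a shift passes 4.17 or a number of a turn 7.16, either way. A call with a gripper value outside its range is refused whole. The fingers move at their own pace and stop on an object; the grip force is fixed at half the most. Time passes only in rows, so rows that do not move let the fingers close. It gives the time, the measured TCP pose, the force and the opening at its end, in the units of the state.
- status.read_state(): the state, without advancing time (a new reading comes with each control period).
- camera(name): name is "scene" or "side" or "wrist"; returns a dict with "img" (400x640x3 uint8, blue, green, red), "fx", "fy", "cx", "cy" (pixels), "k1" (the pictures are not rectified: a ray, as slopes to the right and down, at radius r is drawn at 1 + k1 r^2 times it, then the intrinsics apply), "rvec" (rotation vector, rad) and "tvec" (3), from world to camera coordinates, as OpenCV has them. Camera axes: x right, y down, z forward; pixel columns grow to the right and rows downward; lengths in m; the calibration is good to about 2 mm. A picture is of the moment at which its call begins. There is no depth.
- close_job(): hands the job in, once; it reports no verdict.
Trained networks look in the newest picture that a camera, given by its name, has taken for a name from the list of things; names that differ only in an ending like _2 or _b are one class to them, and where a whole thing is asked for, a point or a joint stands for the part that bears it (a point fixed in the world has none). Each returns a list of dicts, best first, with "confidence" (0 to 1); they miss things now and then, are a little off and sometimes report something else, mostly with a low value. They report only what shows in the picture. A call takes as long as a camera call. They do not tell look-alikes from the thing itself.
- search_frame(thing, camera): "extent" ([left, top, right, bottom] in pixels, round what is visible of it).
The state is a dict: "time": time; "q": joint angles; "dq": joint speeds; "tau": joint torques, N m; "tool_pos": TCP position; "eef_rot": TCP orientation; "wrist_force": force on the tool from outside, world axes, zero at the start; "torque": the same for the moment, N m; "gripper_width": finger opening in m.
Only numpy, scipy, OpenCV 4.12 (cv2) and the standard library are available. Lean on these libraries where they do the work, as an engineer would, in place of code of your own. Each camera call takes 0.05 s, during which the arm holds its last target. There are 200 camera calls.

### The job

Draw the bottom soap bar out of the gravity rack by its front end, leaving the three above to settle down in the rack, and lay it flat in the corner of the stamping board, close up to both fences with its length along the long fence. Then take the round-faced hand stamp from its cork rest, press it upright and firmly on the middle of that bar for a second, and stand it back on the cork rest, leaving the bar in its corner. Do not disturb anything else on the table.

Things in the scene. Friction and masses are not known exactly. Their poses are not given: they have to be found in the camera images.
- rack: Fixed gravity rack with four soap bars in an upright stack, bar length along x. Origin: table level under the stack's centre; z up; open front toward -x. Plywood foot 12 mm thick, 100 mm wide for x = -15 to 57 mm. Four aluminium corner angles with 3 mm play to the bars front and back, 2 mm at each side; rear ones 130 mm tall. Low sides are open ahead of x = 28 mm for fingers.
- rack_mouth (a point): Middle of the bottom bar's front end face as built: rack x = -40 mm, y = 0, 23 mm above the table; axes as the rack's. The fingers can take the bottom bar here by its two long sides, tool tilted about 45 degrees, and draw it along -x.
- rack_lip (a point): Midway between the lower ends of the two front lips: rack x = -46 mm (their front face), 40 mm above the table. Lips: 12 to 24 mm either side, from here up to 98 mm; the gate below is 28 mm high, lets one bar through and holds the ones above back. Side straps 29 to 32 mm either side, 76 to 98 mm above the table.
- rack_tongue (a point): Middle of the front edge, on top, of the foot's tongue: rack x = -147 mm, 12 mm above the table. The tongue is 44 mm wide and starts at x = -15 mm; a bar overhangs it 5 mm at each side. A bar drawn forward by 100 mm lies wholly on it, clear of the gate, and can be gripped from above.
- bar1: The bottom bar of the stack, the one to draw: plain cream soap, 80 (x) x 54 (y) x 22 mm (z), about 100 g, loose. Origin: centre of its underside, which lies 12 mm above the table in the rack. Dry and slick on the rack and on the other bars: drawing it takes a few newtons.
- bar2: Second bar from the bottom, same shape and origin; underside 34 mm above the table at first, 12 mm once the bottom bar is out.
- bar3: Third bar from the bottom, same shape; underside 56 mm above the table at first, 34 mm at the end.
- bar4: Top bar, same shape; underside 78 mm above the table at first, 56 mm at the end.
- board: Fixed wooden stamping board 130 (x) x 105 (y) x 12 mm. Origin: centre of its underside, z up. Two dark fences 10 mm wide stand 7 mm above its top (19 mm above the table): the short one across its +x end, inner face at x = 45 mm; the long one along its +y side, inner face at y = 32 mm. They meet in the +x +y corner.
- board_seat (a point): Point on the board's top (board x = 5, y = 5, 12 mm above the table) where the centre of a bar's underside lies when the bar is hard up against both fences, its length along board x. Axes as the board's; fences are toward +x and +y.
- rest: Fixed round cork disc, 90 mm across, 8 mm thick, on which the round stamp stands. Origin: centre of its underside.
- stamp: Hand stamp with a round brass face 40 mm across and 10 mm thick, and a plain turned wooden handle 26 mm across above it; 82 mm tall in all, about 120 g, loose, standing upright. Origin: centre of its face (underside), z up along the handle. It is rigid, no spring; a push of about 10 N marks the soap.
- stamp_grip (a point): On the round stamp's axis, 55 mm above its face, a good height to grip the handle.
- square_stamp: Bystander: hand stamp with the same handle but a square brass face 36 mm wide; 82 mm tall. Origin: centre of its face.
- ink_pad: Bystander: closed ink pad 75 x 50 x 20 mm, white and black plastic. Origin: centre of its underside.
- pebble1: Bystander: dark grey stone 80 x 52 x 34 mm. Origin: centre of its underside.
- pebble2: Bystander: light grey stone 66 x 50 x 30 mm. Origin: centre of its underside.
- soap_oval: Bystander: oval cream soap 62 x 44 x 26 mm. Origin: centre of its underside.
Not all that is in view belongs to the job. Of the things that look like the board, the smallest one is meant.

How it is judged:
On the way, in this order (a step that is already met when the one before it is completed fails the run):
1. the bottom bar is drawn forward clear of the rack and the three above have settled down in it (x of bar1 in the frame of rack below -0.086 m and horizontal distance between each of bar2, bar3, bar4 and rack below 0.01 m and z of bar2 in the frame of rack below 0.017 m and z of bar3 in the frame of rack below 0.039 m and z of bar4 in the frame of rack below 0.061 m), for 0.2 s.
2. the drawn bar lies flat in the corner of the stamping board, close up to both fences, let go (x of bar1 in the frame of board_seat between -0.008 and 0.003 m and y of bar1 in the frame of board_seat between -0.008 and 0.003 m and z of bar1 in the frame of board_seat between -0.003 and 0.003 m and angle between the x axis of bar1 and the x axis of board, either way round below 0.12 rad and contact force between the fingers and bar1 below 0.1 N and linear speed of bar1 below 0.02 m/s), for 0.2 s.
3. the round stamp is pressed upright on the middle of the bar with more than 6 N for half a second (x of bar1 in the frame of board_seat between -0.008 and 0.003 m and y of bar1 in the frame of board_seat between -0.008 and 0.003 m and z of bar1 in the frame of board_seat between -0.003 and 0.003 m and angle between the x axis of bar1 and the x axis of board, either way round below 0.12 rad and contact force between stamp and bar1 above 6 N and horizontal distance between stamp and bar1 below 0.009 m and angle between stamp's own z axis and vertical below 0.12 rad), for 0.5 s.
At the end, for the whole second after the job is handed in: Bar flat on the board, within 8 mm of hard up to both fences and 0.12 rad of their line; the other three bars settled in the rack, each one bar lower, within 10 mm of its axis; round stamp upright on the cork rest, within 25 mm of its centre; all released and at rest (x of bar1 in the frame of board_seat between -0.008 and 0.003 m and y of bar1 in the frame of board_seat between -0.008 and 0.003 m and z of bar1 in the frame of board_seat between -0.003 and 0.003 m and angle between the x axis of bar1 and the x axis of board, either way round below 0.12 rad and horizontal distance between each of bar2, bar3, bar4 and rack below 0.01 m and z of bar2 in the frame of rack below 0.017 m and z of bar3 in the frame of rack below 0.039 m and z of bar4 in the frame of rack below 0.061 m and horizontal distance between stamp and rest below 0.025 m and height (world z) of stamp between 0.005 and 0.012 m and angle between stamp's own z axis and vertical below 0.08 rad and contact force between the fingers and stamp below 0.1 N and linear speed of each of stamp, bar1 below 0.02 m/s); the robot touches nothing.
It fails at once if a bar above the bottom one is pulled out of the rack or lifted (horizontal distance between any of bar2, bar3, bar4 and rack above 0.02 m or z of bar2 in the frame of rack above 0.046 m or z of bar3 in the frame of rack above 0.068 m or z of bar4 in the frame of rack above 0.09 m).
It fails at once if something else on the table is shifted by more than 30 mm (distance of any of square_stamp, ink_pad, pebble1, pebble2, soap_oval from where it was at the start of the episode above 0.03 m).
It also fails if it takes over 72 s, if anything falls off the work surface, if the arm or the gripper's body presses on something with over 40 N, if the wrist force passes 120 N, or if a joint passes its speed limit or range.

## Working session

There is one attempt and no reset: what is moved stays moved. The work goes in short steps, Python scripts to look and compute and a tool call to move; the robot and the scene stay as the last step left them, time stands still between calls to the robot, and variables do not carry over. Pictures are saved under pics/ and viewed, about 8 in all and at most 12, crops included, and the job is handed in when it is done.

Besides the shell and the picture viewer there is one more tool, called after "Emit:" as name(argument=value, ...) on one line, values as JSON. servo_tool: Moves the arm, as the interface text tells. Its arguments: {"type":"object","properties":{"steps":{"type":"string"}},"required":["steps"]}

```bash
mkdir -p pics; ls; cat > h.py <<'E'
import numpy as np, cv2, json
from bench import status, camera, close_job, search_frame, r
from scipy.spatial.transform import Rotation as R
def cam(n):
    c=camera(n); c['R']=cv2.Rodrigues(np.array(c['rvec'],float))[0]; c['t']=np.array(c['tvec'],float).ravel(); return c
def und(c,uv):
    d=(np.atleast_2d(np.array(uv,float))-[c['cx'],c['cy']])/[c['fx'],c['fy']]
    s=d.copy()
    for _ in range(20): s=d/(1+c['k1']*(s**2).sum(1,keepdims=True))
    return s
def ray(c,uv):
    s=und(c,uv); v=np.c_[s,np.ones(len(s))]@c['R']; o=-c['R'].T@c['t']; return o,v
def atz(c,uv,z):
    o,v=ray(c,uv); return o+v*((z-o[2])/v[:,2])[:,None]
def proj(c,P):
    p=np.atleast_2d(P)@c['R'].T+c['t']; s=p[:,:2]/p[:,2:]; s=s*(1+c['k1']*(s**2).sum(1,keepdims=True))
    return s*[c['fx'],c['fy']]+[c['cx'],c['cy']]
E
python3 - <<'E'
from h import *
s=status.read_state(); print(s['time'],s['tool_pos'],s['eef_rot'],s['gripper_width'],r.tcp_to_grasp)
for n in('scene','side'):
    c=cam(n); cv2.imwrite(f'pics/{n}0.png',c['img']); print(n,c['fx'],c['k1'],-c['R'].T@c['t'])
    for t in 'rack bar1 board rest stamp square_stamp ink_pad pebble1 pebble2 soap_oval'.split():
        print(t,[(np.round(d['extent']).astype(int).tolist(),round(d['confidence'],2)) for d in search_frame(t,n)][:5])
E
```

```text
pics
0.0 [ 0.18162218 -0.57111192  0.23044468] [ 0.10835958 -0.10839367  0.69941799 -0.69808559] 0.08541499472877274 0.0187
scene 435.66433297587326 -0.11350935302730665 [1.39935101 0.17565322 0.76564482]
rack [([424, 210, 512, 271], 0.98)]
bar1 [([464, 240, 498, 254], 0.71), ([464, 242, 498, 256], 0.67), ([469, 230, 500, 248], 0.61), ([470, 222, 506, 238], 0.56)]
board [([213, 188, 257, 219], 0.81), ([262, 151, 308, 182], 0.78), ([162, 156, 214, 194], 0.59)]
rest [([308, 224, 338, 246], 0.94)]
stamp [([318, 212, 336, 238], 0.83)]
square_stamp [([239, 234, 256, 264], 0.74), ([324, 278, 350, 307], 0.29)]
ink_pad [([351, 193, 377, 220], 0.65), ([422, 210, 512, 271], 0.36)]
pebble1 [([279, 271, 303, 289], 0.97), ([324, 278, 349, 306], 0.82)]
pebble2 [([279, 271, 303, 289], 0.97), ([324, 278, 349, 306], 0.82)]
soap_oval [([302, 190, 318, 202], 0.74)]
side 429.2157249709454 -0.0061990689723824275 [-0.0770616   1.04274763  0.80704084]
rack [([219, 263, 267, 313], 0.94), ([258, 200, 271, 207], 0.36)]
bar1 [([229, 282, 259, 307], 0.7), ([227, 282, 240, 292], 0.58), ([227, 276, 257, 299], 0.57), ([217, 257, 264, 315], 0.55), ([225, 259, 255, 285], 0.54)]
board [([340, 179, 374, 195], 0.72), ([387, 207, 438, 221], 0.71), ([374, 159, 381, 173], 0.45), ([350, 209, 366, 218], 0.24)]
rest [([293, 209, 318, 228], 0.73)]
stamp [([296, 198, 307, 221], 0.52), ([289, 170, 303, 196], 0.19)]
square_stamp [([288, 172, 298, 195], 0.46), ([350, 206, 368, 217], 0.46)]
ink_pad [([321, 234, 348, 250], 0.63), ([226, 273, 255, 291], 0.37), ([343, 178, 378, 196], 0.28)]
pebble1 [([232, 208, 253, 221], 0.61)]
pebble2 [([232, 208, 253, 221], 0.61)]
soap_oval [([352, 208, 368, 220], 0.72)]
```

```bash
python3 - <<'E'
import cv2
a=cv2.imread('pics/scene0.png')[140:320,150:530]
cv2.imwrite('pics/sceneA.png',cv2.resize(a,(798,378),interpolation=cv2.INTER_CUBIC))
b=cv2.imread('pics/side0.png')[145:330,190:450]
cv2.imwrite('pics/sideA.png',cv2.resize(b,(780,555),interpolation=cv2.INTER_CUBIC))
E
```

```text
(no output)
```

View pics/sceneA.png

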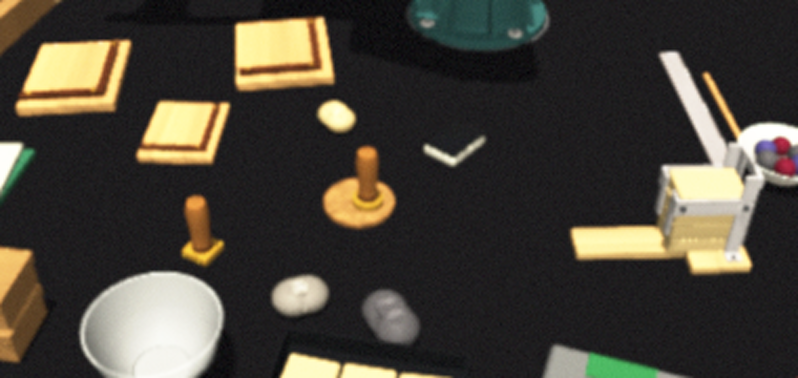

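View pics/sideA.png

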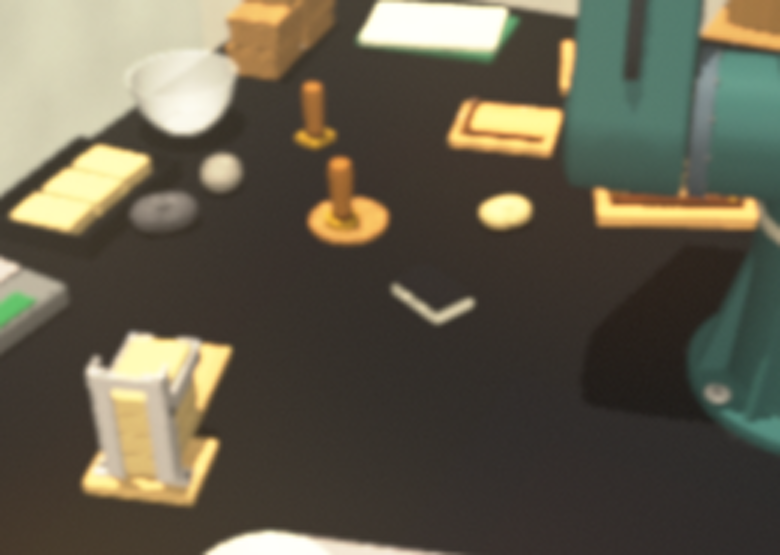

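The scene view shows three board look-alikes at scene pixels (188,175), (285,167) and (235,204). The one at (235,204), which is (363,187) in the side view, looks smallest, and sizes below will check that. The round stamp is on the cork at (327,225), and the square stamp is at (247,249). The rack is at (470,240) with its tongue pointing left in the image, about world -y.

```bash
python3 - <<'E'
from h import *
c=cam('scene')
k=lambda x,y:(150+x/2.1,140+y/2.1)
P=lambda n,pts,z:print(n,np.round(atz(c,[k(*p) for p in pts],z)[:,:2],3).tolist())
P('boardS top corners nearL,nearR,farR,farL',[(137,151),(212,152),(229,104),(170,101)],.012)
P('boardL',[(18,102),(113,104),(130,42),(42,43)],.012)
P('boardM',[(235,82),(333,77),(325,18),(236,26)],.012)
P('rest c',[(359,202)],.008); P('stamp top',[(367,152)],.08); P('sq top',[(195,200)],.08)
P('tongue front far,near',[(572,228),(577,248)],.012)
P('foot near L,R',[(688,262),(750,259)],.012)
P('pad/soap/peb',[(455,145),(337,116),(300,295),(390,315)],.015)
w=cam('wrist'); s=status.read_state()
Rt=R.from_quat(np.roll(s['eef_rot'],-1)); print('tool axes',np.round(Rt.as_matrix(),3).tolist())
o=-w['R'].T@w['t']; print('cam in tool',Rt.inv().apply(o-s['tool_pos']),'\n',np.round(Rt.inv().as_matrix()@w['R'].T,3),w['fx'],w['fy'],w['k1'])
E
```

```text
boardS top corners nearL,nearR,farR,farL [[0.52, -0.387], [0.497, -0.285], [0.382, -0.305], [0.396, -0.394]]
boardL [[0.453, -0.619], [0.423, -0.474], [0.252, -0.532], [0.288, -0.677]]
boardM [[0.324, -0.318], [0.275, -0.177], [0.101, -0.242], [0.162, -0.38]]
rest c [[0.544, -0.064]]
stamp top [[0.531, -0.056]]
sq top [[0.669, -0.227]]
tongue front far,near [[0.533, 0.203], [0.568, 0.212]]
foot near L,R [[0.561, 0.342], [0.539, 0.416]]
pad/soap/peb [[0.405, 0.034], [0.377, -0.141], [0.724, -0.084], [0.728, 0.021]]
tool axes [[-0.953, -0.0, 0.303], [-0.303, 0.0, -0.953], [-0.0, -1.0, -0.0]]
cam in tool [-0.07866989 -0.14467323  0.0004632 ] 
 [[ 0.001  0.952  0.307]
 [ 0.001 -0.307  0.952]
 [ 1.    -0.001 -0.001]] 275.3623774444201 275.3623774444201 0.006264053431633019
```

The sizes check out. The small board measures about 0.105 × 0.12 m and the other two about 0.145 × 0.18 m, so the one at scene pixel (235,204) is the target. I'll look at it through the wrist camera.

Emit:
servo_tool(steps="0 0 0 -3.49 -0.4 -1.41 8.5;0 0 0 -3.49 -0.4 -1.41 8.5;0 0 0 -3.49 -0.4 -1.41 8.5;0 0 0 -3.49 -0.4 -1.41 8.5;0 0 0 -3.49 -0.4 -1.41 8.5;0 0 0 -3.49 -0.4 -1.41 8.5;0 0 0 -3.49 -0.4 -1.41 8.5;0 0 0 -3.49 -0.4 -1.41 8.5;0 0 0 -3.49 -0.4 -1.41 8.5;0 0 0 -3.49 -0.4 -1.41 8.5;0 0 0 0 0 0 8.5;0 0 0 0 0 0 8.5")

```text
time: 2.2
tool_pos: [0.4731, -0.3304, 0.2715]
eef_rot: [-0.11, 0.11, -0.698, 0.699]
wrist_force: [-0.9, -1.3, -0.5]
gripper_width: 0.0852
```

```bash
cat >> h.py <<'E'
def pose():
    s=status.read_state(); return np.array(s['tool_pos']),R.from_quat(np.roll(s['eef_rot'],-1)),s
def toolrot(zyaw,tilt=0):  # deg; tool down, jaw axis at zyaw; tilt about tool z
    a=np.radians(zyaw); z=np.array([np.cos(a),np.sin(a),0]); y=np.array([0,0,-1.]); x=np.cross(y,z)
    return R.from_matrix(np.c_[x,y,z])*R.from_euler('z',tilt,degrees=True)
def plan(p1,R1,p0=None,R0=None,vmax=4.0,wmax=6.5):
    p,q,_=pose(); p0=p if p0 is None else np.array(p0); R0=q if R0 is None else R0
    w=(R0.inv()*R1).as_rotvec(); d=R0.inv().apply(np.array(p1)-p0)
    N=max(1,int(np.ceil(max(np.degrees(np.linalg.norm(w))/wmax,np.linalg.norm(d)*100/vmax))))
    while 1:
        S=sum(R.from_rotvec(w*k/N).as_matrix() for k in range(N)); v=np.linalg.solve(S,d)*100
        if np.linalg.norm(v)<=vmax+.1: break
        N+=1
    print(N,'rows of:',np.round(np.degrees(w)/N,2),np.round(v,3))
E
python3 - <<'E'
from h import *
p,q,s=pose(); print(s['time'],p,s['gripper_width'])
c=cam('wrist'); np.save('w1.npy',{k:c[k] for k in c},allow_pickle=True); cv2.imwrite('pics/w1.png',c['img'])
print(search_frame('board','wrist'))
E
```

```text
2.2 [ 0.47307419 -0.33037115  0.27151723] 0.08519661667993449
[{'extent': [291.0, 130.9, 372.1, 221.1], 'confidence': 0.81}, {'extent': [396.3, 215.8, 494.8, 317.0], 'confidence': 0.7}]
```

View pics/w1.png

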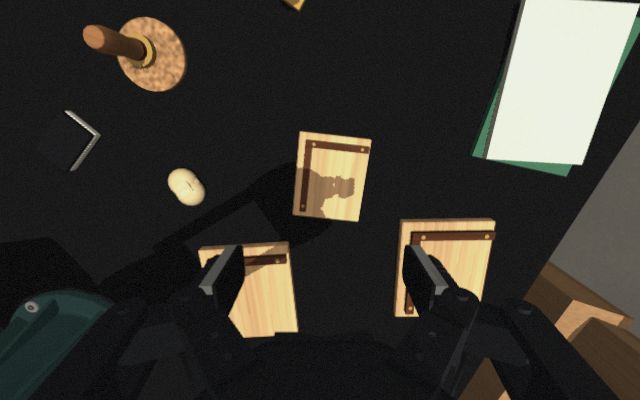

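In the wrist view, the smallest board is at (332,176), spanning (293..371, 131..221). Its short fence is at the top of the image and its long fence on the left. The larger look-alikes are at (250,290) and (446,267). I'll move closer and directly above it for accuracy.

Emit:
servo_tool(steps="0 0 0 2.64 3 0 8.5;0 0 0 2.64 3 0 8.5;0 0 0 2.64 3 0 8.5;0 0 0 2.64 3 0 8.5;0 0 0 0 0 0 8.5;0 0 0 0 0 0 8.5")

```text
time: 2.8
tool_pos: [0.3677, -0.3634, 0.1496]
eef_rot: [0.106, -0.108, 0.701, -0.697]
wrist_force: [-1.9, -0.1, 0.4]
gripper_width: 0.0845
```

```bash
python3 - <<'E'
from h import *
p,q,s=pose(); print(s['time'],p)
c=cam('wrist'); img=c['img']; print('cam',-c['R'].T@c['t'])
b=max(search_frame('board','wrist'),key=lambda d:d['confidence']); print(search_frame('board','wrist'))
np.save('w2.npy',c,allow_pickle=True); cv2.imwrite('pics/w2.png',img)
x0,y0,x1,y1=[int(v) for v in b['extent']]; x0-=15;y0-=15;x1+=15;y1+=15
cr=img[max(y0,0):y1,max(x0,0):x1]; print(x0,y0,x1,y1); cv2.imwrite('pics/w2c.png',cv2.resize(cr,None,fx=3,fy=3,interpolation=cv2.INTER_CUBIC))
E
```

```text
2.8 [ 0.36765172 -0.3634086   0.14957034]
cam [ 0.44329984 -0.34092035  0.29406808]
[{'extent': [137.4, 201.9, 291.6, 340.3], 'confidence': 0.91}, {'extent': [432.1, 164.5, 594.9, 311.9], 'confidence': 0.74}, {'extent': [275.3, 15.7, 402.2, 168.1], 'confidence': 0.6}]
122 186 306 355
```

View pics/w2c.png

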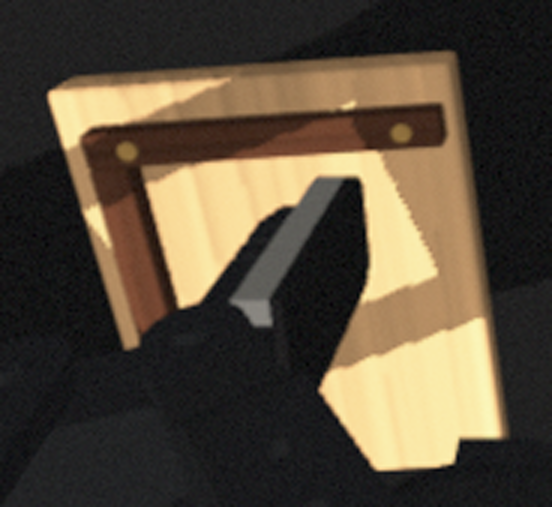

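That crop shows the wrong, larger board, because the detector ranked it first. The target is at (275..402, 16..168) in the same image, so I'll crop that.

```bash
python3 - <<'E'
import cv2
i=cv2.imread('pics/w2.png')[5:155,268:418]
cv2.imwrite('pics/w2d.png',cv2.resize(i,(600,600),interpolation=cv2.INTER_CUBIC))
E
```

```text
(no output)
```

View pics/w2d.png

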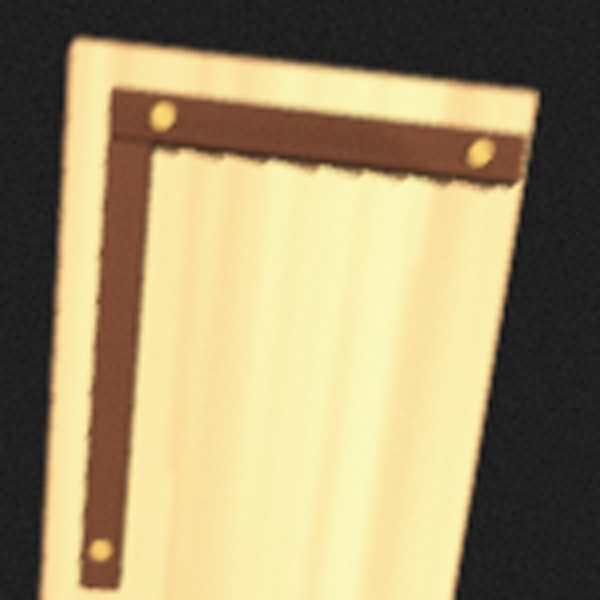

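```bash
cat > fitboard.py <<'E'
from h import *
from scipy.optimize import least_squares
c=np.load('w2.npy',allow_pickle=True).item()
k=lambda p:(268+(p[0]+.5)/4-.5,5+(p[1]+.5)/4-.5)
# (pixel, coord index, value, z)
L=[((72,40),0,.065,.012),((300,66),0,.065,.012),((540,91),0,.065,.012),
((60,250),1,.0525,.012),((43,580),1,.0525,.012),((72,40),1,.0525,.012),((540,91),1,-.0525,.012),((497,350),1,-.0525,.012),((458,580),1,-.0525,.012),
((112,90),0,.055,.019),((527,135),0,.055,.019),((112,90),1,.042,.019),((97,340),1,.042,.019),((82,585),1,.042,.019),((148,150),1,.032,.019),((134,370),1,.032,.019),((120,588),1,.032,.019),((160,147),0,.045,.019),((510,180),0,.045,.019)]
W=np.array([atz(c,[k(p)],z)[0,:2] for p,_,_,z in L])
def f(P):
    a=P[2]; B=(W-P[:2])@np.array([[np.cos(a),-np.sin(a)],[np.sin(a),np.cos(a)]])
    return [B[i,l[1]]-l[2] for i,l in enumerate(L)]
s=least_squares(f,[.45,-.34,.2]); print(s.x,np.degrees(s.x[2])); print(np.round(np.array(s.fun)*1000,1))
x,y,a=s.x; m=np.array([[np.cos(a),-np.sin(a)],[np.sin(a),np.cos(a)]])
print('seat',m@[.005,.005]+[x,y])
E
python3 fitboard.py; python3 - <<'E'
from h import *
# next view: rest/stamp, then rack
plan([.47,-.09,.20],toolrot(-30))
E
```

```text
[ 0.45187518 -0.34926602  0.20371124] 11.671794533129644
[ 0.  -0.   0.3 -0.   0.3 -0.5 -0.5 -0.6 -0.4 -0.4 -0.2 -0.2 -0.2 -0.1
  1.   0.7  0.4 -0.4  0.7]
seat [ 0.45576027 -0.34335788]
8 rows of: [-0.02 -5.3  -0.  ] [-3.089 -0.595 -2.101]
```

```bash
python3 - <<'E'
from h import *
plan([.50,-.13,.22],toolrot(-30))
plan([.555,.18,.24],toolrot(15),[.50,-.13,.22],toolrot(-30))
E
```

```text
7 rows of: [-0.02 -6.06 -0.  ] [-3.528 -0.965 -1.693]
8 rows of: [-0.   -5.62 -0.  ] [-4.037 -0.25  -0.018]
```

Emit:
servo_tool(steps="0 -6.06 0 -3.53 -0.97 -1.69 8.5;0 -6.06 0 -3.53 -0.97 -1.69 8.5;0 -6.06 0 -3.53 -0.97 -1.69 8.5;0 -6.06 0 -3.53 -0.97 -1.69 8.5;0 -6.06 0 -3.53 -0.97 -1.69 8.5;0 -6.06 0 -3.53 -0.97 -1.69 8.5;0 -6.06 0 -3.53 -0.97 -1.69 8.5;0 0 0 0 0 0 8.5;0 0 0 0 0 0 8.5;0 0 0 0 0 0 8.5")

```text
time: 3.78
tool_pos: [0.5003, -0.1286, 0.2203]
eef_rot: [-0.355, 0.354, -0.611, 0.613]
wrist_force: [-0.6, -0.2, -0.2]
gripper_width: 0.0849
```

```bash
python3 - <<'E'
from h import *
p,q,s=pose(); print(s['time'],p,np.round(q.as_matrix(),3).tolist())
c=cam('wrist'); cv2.imwrite('pics/w3.png',c['img']); np.save('w3.npy',c,allow_pickle=True)
print('cam',-c['R'].T@c['t'])
for t,z in(('rest',.008),('stamp',.08),('square_stamp',.08)):
    for d in search_frame(t,'wrist'):
        e=d['extent']; print(t,e,d['confidence'],atz(c,[((e[0]+e[2])/2,(e[1]+e[3])/2)],z))
plan([.555,.18,.24],toolrot(15))
E
```

```text
3.7833 [ 0.5003212  -0.12857636  0.22030864] [[-0.498, 0.002, 0.867], [-0.867, -0.001, -0.498], [0.0, -1.0, 0.003]]
cam [ 0.53937536 -0.06066727  0.36494032]
stamp [308.3, 83.6, 335.9, 119.4] 0.8 [[ 0.5405175  -0.05757645  0.08      ]]
square_stamp [456.2, 155.3, 517.2, 193.7] 0.94 [[ 0.65513228 -0.20865288  0.08      ]]
8 rows of: [ 0.   -5.63  0.  ] [-4.036 -0.262 -0.008]
```

Next I'll go look at the rack. The stamp picture is saved and I'll analyse it alongside.

Emit:
servo_tool(steps="0 -5.63 0 -4.04 -0.26 0 8.5;0 -5.63 0 -4.04 -0.26 0 8.5;0 -5.63 0 -4.04 -0.26 0 8.5;0 -5.63 0 -4.04 -0.26 0 8.5;0 -5.63 0 -4.04 -0.26 0 8.5;0 -5.63 0 -4.04 -0.26 0 8.5;0 -5.63 0 -4.04 -0.26 0 8.5;0 -5.63 0 -4.04 -0.26 0 8.5;0 0 0 0 0 0 8.5;0 0 0 0 0 0 8.5;0 0 0 0 0 0 8.5")

```text
time: 4.9
tool_pos: [0.5554, 0.1805, 0.2396]
eef_rot: [-0.561, 0.561, -0.43, 0.43]
wrist_force: [0.2, -0.6, -0.4]
gripper_width: 0.0851
```

```bash
python3 - <<'E'
from h import *
p,q,s=pose(); print(s['time'],p)
c=cam('wrist'); cv2.imwrite('pics/w4.png',c['img']); np.save('w4.npy',c,allow_pickle=True)
print('cam',-c['R'].T@c['t'])
d=search_frame('rack','wrist'); print(d, search_frame('bar1','wrist')[:2])
a=np.load('w3.npy',allow_pickle=True).item()['img'][50:180,260:390]
e=d[0]['extent']; cx=int((e[0]+e[2])/2); x0=max(0,min(cx-100,440)); y0=max(0,int(e[1])-10)
b=c['img'][y0:y0+300,x0:x0+200]; print('rack crop',x0,y0)
b=cv2.resize(b,None,fx=2,fy=2,interpolation=cv2.INTER_CUBIC)[:600]; a=cv2.resize(a,(390,390),interpolation=cv2.INTER_CUBIC)
o=np.zeros((600,800,3),np.uint8); o[:b.shape[0],:400]=b; o[:390,405:795]=a; cv2.imwrite('pics/w34.png',o)
E
```

```text
4.9 [0.55538502 0.180521   0.23963606]
cam [0.53535696 0.2561163  0.38423771]
[{'extent': [282.1, 0.0, 367.0, 146.5], 'confidence': 0.91}] [{'extent': [316.0, 51.1, 335.5, 52.1], 'confidence': 0.62}, {'extent': [295.8, 3.3, 355.8, 49.4], 'confidence': 0.55}]
rack crop 224 0
```

View pics/w34.png

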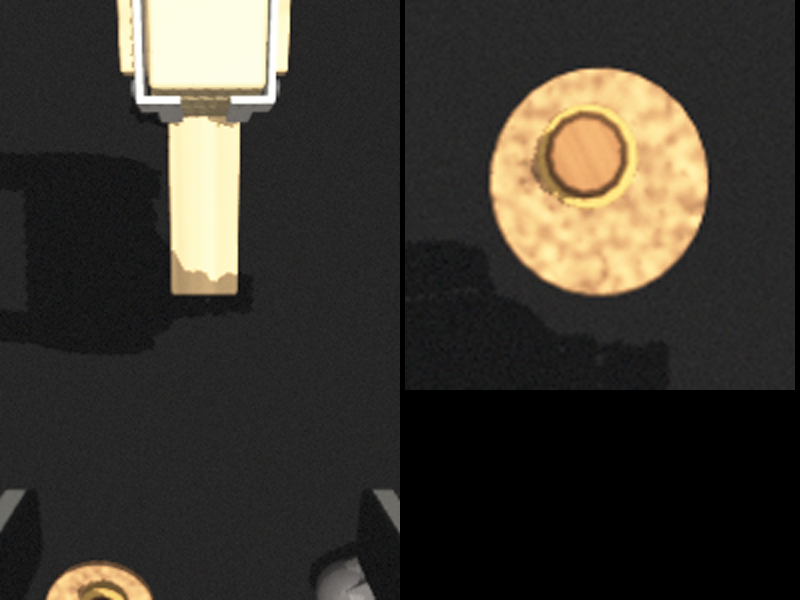

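```bash
python3 - <<'E'
from h import *
from scipy.optimize import least_squares
c=np.load('w4.npy',allow_pickle=True).item()
k=lambda p:(224+(p[0]+.5)/2-.5,(p[1]+.5)/2-.5)
L=[((175,294),0,-.147,.012),((235,294),0,-.147,.012),((168,130),1,.022,.012),((171,285),1,.022,.012),((240,130),1,-.022,.012),((238,285),1,-.022,.012)]
X=[((145,109),0,-.046,.098),((262,107),0,-.046,.098),((135,100),1,.032,.098),((275,100),1,-.032,.098),((149,60),1,.027,.100),((267,60),1,-.027,.1),((120,72),0,-.015,.012),((288,74),0,-.015,.012)]
A=L+X
W=np.array([atz(c,[k(p)],z)[0,:2] for p,_,_,z in A])
def f(P,n=len(L)):
    a=P[2]; B=(W-P[:2])@np.array([[np.cos(a),-np.sin(a)],[np.sin(a),np.cos(a)]])
    return [B[i,l[1]]-l[2] for i,l in enumerate(A)][:n]
for n in (len(L),len(A)):
    s=least_squares(f,[.51,.35,1.83],args=(n,)); x,y,a=s.x
    print(s.x,np.degrees(a),np.round(np.array(f(s.x,99))*1000,1))
d=np.load('w3.npy',allow_pickle=True).item()
for n,u,v,z in(('cork',599,181,.008),('brass',586,156,.018),('top',586,152,.09)):
    print(n,atz(d,[(260+(u-404.5)/3-.5,50+(v+.5)/3-.5)],z))
m=np.array([[np.cos(a),-np.sin(a)],[np.sin(a),np.cos(a)]])
print('mouth',m@[-.04,0]+[x,y],'tongue',m@[-.147,0]+[x,y])
E
```

```text
[0.51353672 0.34713125 1.8377051 ] 105.29274631534244 [ 0.1 -0.1  0.2  0.4 -0.2 -0.5 -2.2 -1.7  0.9 -0.5 -1.4 -1.   0.5 -1.2]
[0.51436868 0.3465576  1.83140819] 104.93195968558311 [ 0.8  0.8  0.6  0.2  0.2 -0.7 -1.6 -0.7  1.2 -0.1 -0.9 -0.5  0.9 -0.1]
cork [[ 0.53821109 -0.06681815  0.008     ]]
brass [[ 0.5384988  -0.05581507  0.018     ]]
top [[ 0.53928038 -0.05579016  0.09      ]]
mouth [0.52467555 0.3079083 ] tongue [0.55224643 0.20452143]
```

```bash
cat >> h.py <<'E'
RK=np.array([.5140,.3468]); RY=105.1; BD=np.array([.45188,-.34927]); BY=11.67; SEAT=np.array([.45576,-.34336]); REST=np.array([.5382,-.0668]); STAMP=np.array([.5388,-.0558])
def rackp(x,y,z):
    a=np.radians(RY); return np.array([RK[0]+x*np.cos(a)-y*np.sin(a),RK[1]+x*np.sin(a)+y*np.cos(a),z])
def inrack(p):
    a=np.radians(RY); d=np.array(p[:2])-RK; return np.array([d[0]*np.cos(a)+d[1]*np.sin(a),-d[0]*np.sin(a)+d[1]*np.cos(a),p[2]])
E
python3 - <<'E'
from h import *
Rg=toolrot(RY-90,50); f=rackp(-.0277,0,.0105); y=Rg.as_matrix()[:,1]; print(y,f)
plan(f-.1*y,Rg); 
E
```

```text
[-0.19955803  0.73959494 -0.64278761] [0.52121597 0.32005641 0.0105    ]
8 rows of: [-0.01 -0.02  6.25] [-0.019  2.301  0.043]
```

Emit:
servo_tool(steps="0 0 6.25 0 2.3 0.04 8.5;0 0 6.25 0 2.3 0.04 8.5;0 0 6.25 0 2.3 0.04 8.5;0 0 6.25 0 2.3 0.04 8.5;0 0 6.25 0 2.3 0.04 8.5;0 0 6.25 0 2.3 0.04 8.5;0 0 6.25 0 2.3 0.04 8.5;0 0 6.25 0 2.3 0.04 8.5;0 0 0 0 0 0 8.5;0 0 0 0 0 0 8.5;0 0 0 0 0 0 8.5")

```text
time: 5.97
tool_pos: [0.542, 0.2455, 0.0756]
eef_rot: [0.69, -0.327, 0.626, -0.154]
wrist_force: [-0.3, 0.1, -0.6]
gripper_width: 0.0851
```

```bash
python3 - <<'E'
from h import *
p,q,s=pose(); print(s['time'],p,inrack(p),s['q'])
c=cam('wrist'); cv2.imwrite('pics/w5.png',c['img']); np.save('w5.npy',c,allow_pickle=True)
Rg=toolrot(RY-90,50); f=rackp(-.0277,0,.0105); plan(f,Rg,vmax=2.5)
i=c['img'].copy()
for P in [(-.04,.027,.012),(-.04,-.027,.012),(-.04,.027,.034),(-.04,-.027,.034),(-.147,.022,.012),(-.147,-.022,.012),(-.046,.024,.04),(-.046,-.024,.04)]:
    u=proj(c,[rackp(*P)])[0]; cv2.circle(i,(int(round(u[0])),int(round(u[1]))),2,(0,0,255),1)
cv2.imwrite('pics/w5o.png',i)
E
```

```text
5.9667 [0.54200247 0.24552591 0.07555285] [-0.10507213 -0.00065326  0.07555285] [-0.16011081  0.74209019  1.6846708   0.81371048  1.28487367 -0.89893851]
5 rows of: [-0.03  0.03  0.04] [ 0.018  2.032 -0.027]
```

View pics/w5o.png

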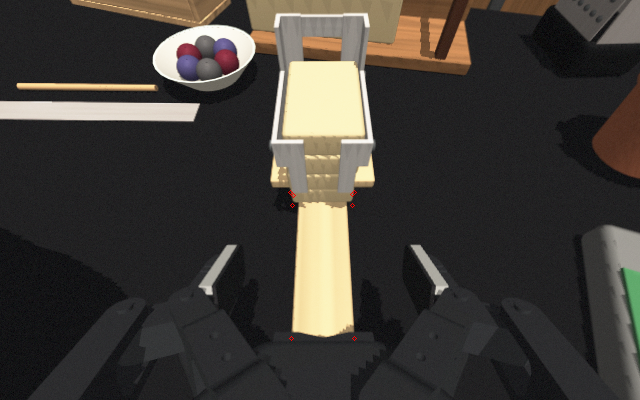

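The overlay matches the picture: the bar front corners fall at (292,205) and (353,205), and the tongue front edge at row 338. I'll go in and close.

Emit:
servo_tool(steps="0 0 0 0.02 2.03 -0.03 8.5;0 0 0 0.02 2.03 -0.03 8.5;0 0 0 0.02 2.03 -0.03 8.5;0 0 0 0.02 2.03 -0.03 8.5;0 0 0 0.02 2.03 -0.03 8.5;0 0 0 0 0 0 8.5;0 0 0 0 0 0 8.5;0 0 0 0 0 0 6.5;0 0 0 0 0 0 5.5;0 0 0 0 0 0 4.5;0 0 0 0 0 0 4.5;0 0 0 0 0 0 4.5;0 0 0 0 0 0 4.5;0 0 0 0 0 0 4.5")

```text
time: 7.18
tool_pos: [0.5209, 0.3202, 0.0103]
eef_rot: [0.691, -0.326, 0.627, -0.153]
wrist_force: [-1.0, -2.4, 8.0]
gripper_width: 0.052
```

```bash
python3 - <<'E'
from h import *
p,q,s=pose(); print(s['time'],p,inrack(p),s['gripper_width'],s['wrist_force'],s['torque'])
print('draw dir in tool axes for 1cm', q.inv().apply(rackp(-.01,0,0)-rackp(0,0,0))*100)
E
```

```text
7.1833 [0.52090584 0.32021308 0.01032652] [-0.02746794  0.00025861  0.01032652] 0.051957240411370696 [-1.03571786 -2.35309288  7.97316148] [0.35105116 0.00053227 0.07366754]
draw dir in tool axes for 1cm [ 0.64174929 -0.76691318  0.00142161]
```

Emit:
servo_tool(steps="0 0 0 0.32 -0.38 0 4.5;0 0 0 0.64 -0.77 0 4.5;0 0 0 0.64 -0.77 0 4.5;0 0 0 0 0 0 4.5")

```text
time: 7.52
tool_pos: [0.5269, 0.2952, 0.0103]
eef_rot: [0.691, -0.326, 0.627, -0.152]
wrist_force: [-1.0, -2.2, 10.5]
gripper_width: 0.0521
```

```bash
python3 - <<'E'
from h import *
p,q,s=pose(); print(s['time'],inrack(p),s['gripper_width'],s['wrist_force'])
c=cam('wrist'); cv2.imwrite('pics/w6.png',c['img'][120:400,200:440])
E
```

```text
7.5167 [-0.05318692  0.00095405  0.01031949] 0.052112577503166335 [-1.0489023  -2.22881048 10.49853441]
```

View pics/w6.png

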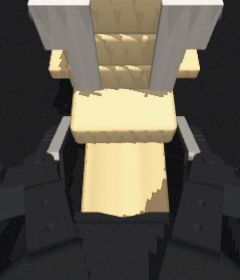

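The bar has emerged about 25 mm between the pads and the stack is held back by the lips. I'll continue the draw.

Emit:
servo_tool(steps="0 0 0 0.64 -0.77 0 4.5;0 0 0 0.64 -0.77 0 4.5;0 0 0 0.64 -0.77 0 4.5;0 0 0 0.64 -0.77 0 4.5;0 0 0 0.64 -0.77 0 4.5;0 0 0 0.64 -0.77 0 4.5;0 0 0 0.64 -0.77 0 4.5;0 0 0 0.51 -0.61 0 4.5;0 0 0 0 0 0 4.5;0 0 0 0 0 0 4.5;0 0 0 0 0 0 4.5;0 0 0 0 0 0 4.5")

```text
time: 8.57
tool_pos: [0.5477, 0.22, 0.0103]
eef_rot: [0.691, -0.326, 0.627, -0.153]
wrist_force: [1.4, -2.5, 7.7]
gripper_width: 0.0521
```

```bash
python3 - <<'E'
from h import *
p,q,s=pose(); print(s['time'],inrack(p),s['gripper_width'],s['wrist_force'])
c=cam('side'); cv2.imwrite('pics/s7.png',c['img'])
w=cam('wrist'); cv2.imwrite('pics/w7.png',w['img'])
a=cv2.resize(c['img'][230:330,200:300],(400,400),interpolation=cv2.INTER_CUBIC); b=cv2.resize(w['img'][0:400,170:470],(300,400))
cv2.imwrite('pics/sw7.png',np.hstack([a,b]))
E
```

```text
8.5667 [-0.13122694  0.00049185  0.01033562] 0.05213394847367927 [ 1.37908196 -2.52688784  7.6645125 ]
```

View pics/sw7.png

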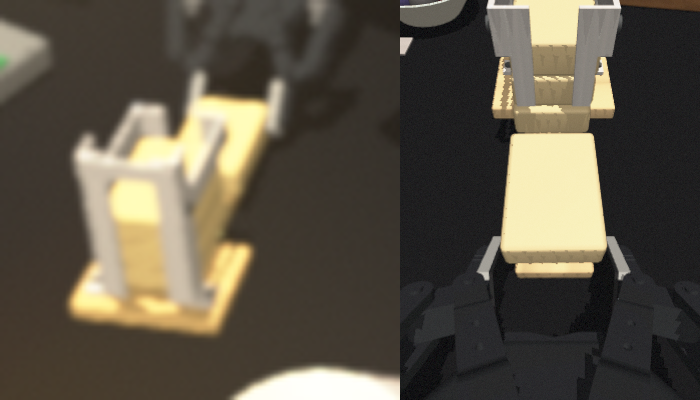

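The stack has dropped to three bars and bar1 lies on the tongue, clear of the gate by a visible gap. I'll release, back off and go upright for the regrip.

```bash
python3 - <<'E'
from h import *
p,q,s=pose(); y=q.as_matrix()[:,1]; p1=p-.07*y
print('after retreat',inrack(p1)); plan(rackp(-.115,0,.13),toolrot(RY-90),p1,q)
E
```

```text
after retreat [-0.18478696  0.00070656  0.05526987]
8 rows of: [-0.02 -0.01 -6.25] [-1.248 -0.425  0.009]
```

Emit:
servo_tool(steps="0 0 0 0 0 0 6.5;0 0 0 0 0 0 8.5;0 0 0 0 0 0 8.5;0 0 0 0 0 0 8.5;0 0 0 0 0 0 8.5;0 0 0 0 -1.75 0 8.5;0 0 0 0 -1.75 0 8.5;0 0 0 0 -1.75 0 8.5;0 0 0 0 -1.75 0 8.5")

```text
time: 9.42
tool_pos: [0.5601, 0.169, 0.0542]
eef_rot: [0.69, -0.327, 0.627, -0.152]
wrist_force: [-0.2, 0.6, -0.8]
gripper_width: 0.085
```

Emit:
servo_tool(steps="0 0 -6.25 -1.25 -0.43 0 8.5;0 0 -6.25 -1.25 -0.43 0 8.5;0 0 -6.25 -1.25 -0.43 0 8.5;0 0 -6.25 -1.25 -0.43 0 8.5;0 0 -6.25 -1.25 -0.43 0 8.5;0 0 -6.25 -1.25 -0.43 0 8.5;0 0 -6.25 -1.25 -0.43 0 8.5;0 0 -6.25 -1.25 -0.43 0 8.5;0 0 0 0 0 0 8.5;0 0 0 0 0 0 8.5;0 0 0 0 0 0 8.5")

```text
time: 10.33
tool_pos: [0.5414, 0.237, 0.1287]
eef_rot: [-0.562, 0.562, -0.43, 0.429]
wrist_force: [-0.5, 0.2, -1.0]
gripper_width: 0.0853
```

```bash
python3 - <<'E'
from h import *
p,q,s=pose(); print(s['time'],inrack(p),np.round(q.as_matrix(),3).tolist())
c=cam('wrist'); np.save('w8.npy',c,allow_pickle=True); cv2.imwrite('pics/w8.png',c['img'])
print([(d['extent'],d['confidence']) for d in search_frame('bar1','wrist')][:4])
cv2.imwrite('pics/w8c.png',cv2.resize(c['img'][:,200:440],(480,800),interpolation=cv2.INTER_CUBIC)[:600])
E
```

```text
10.3333 [-0.11312067  0.00216575  0.12869513] [[0.262, -0.001, 0.965], [-0.965, 0.001, 0.262], [-0.001, -1.0, -0.001]]
[([297.1, 134.3, 356.4, 222.6], 0.93), ([289.3, 111.9, 359.2, 113.3], 0.84)]
```

View pics/w8c.png

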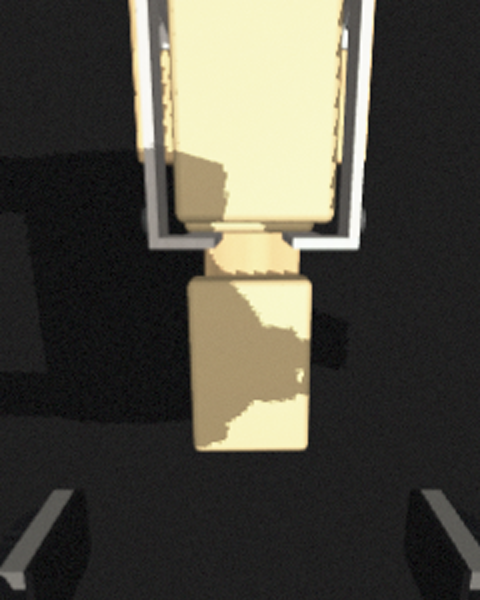

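```bash
python3 - <<'E'
from h import *
c=np.load('w8.npy',allow_pickle=True).item()
k=lambda p:(200+(p[0]+.5)/2-.5,(p[1]+.5)/2-.5)
W=[atz(c,[k(p)],.034)[0] for p in [(188,281),(311,281),(308,450),(195,450)]]
for w in W: print(np.round(inrack(w)*1000,1))
m=np.mean(W,0); print('centre',m,inrack(m))
B=inrack(m)[0]
plan(rackp(-.106,inrack(m)[1],.0175),toolrot(RY-90))
E
```

```text
[-63.6  27.7  34. ]
[-63.6 -25.2  34. ]
[-142.7  -26.6   34. ]
[-142.7   26.9   34. ]
centre [0.54018398 0.2470191  0.034     ] [-0.10315677  0.00071346  0.034     ]
3 rows of: [ 0.03 -0.04 -0.02] [-0.294  3.695  0.048]
```

Emit:
servo_tool(steps="0 0 0 -0.23 2.22 0.03 8.5;0 0 0 -0.23 2.22 0.03 8.5;0 0 0 -0.23 2.22 0.03 8.5;0 0 0 -0.23 2.22 0.03 8.5;0 0 0 -0.23 2.22 0.03 8.5;0 0 0 0 0 0 8.5;0 0 0 0 0 0 8.5;0 0 0 0 0 0 6.5;0 0 0 0 0 0 5.5;0 0 0 0 0 0 4.5;0 0 0 0 0 0 4.5;0 0 0 0 0 0 4.5;0 0 0 0 0 0 4.5")

```text
time: 11.52
tool_pos: [0.542, 0.2484, 0.0198]
eef_rot: [0.562, -0.561, 0.429, -0.431]
wrist_force: [1.0, -1.7, 6.5]
gripper_width: 0.0522
```

```bash
python3 - <<'E'
from h import *
p,q,s=pose(); print(s['time'],p,inrack(p),s['gripper_width'],s['wrist_force'],s['torque'])
E
```

```text
11.5167 [0.54204934 0.24838607 0.01980951] [-0.10232294 -0.0014436   0.01980951] 0.05218860151718636 [ 1.03404751 -1.73470226  6.54354868] [-0.30913384  0.08747925  0.0372901 ]
```

Emit:
servo_tool(steps="0 0 0 0 -0.5 0 4.5;0 0 0 0 -1 0 4.5;0 0 0 0 -2.5 0 4.5;0 0 0 0 -3.5 0 4.5;0 0 0 0 -3.5 0 4.5;0 0 0 0 -2 0 4.5;0 0 0 0 0 0 4.5;0 0 0 0 0 0 4.5")

```text
time: 12.18
tool_pos: [0.5415, 0.2487, 0.1502]
eef_rot: [0.563, -0.56, 0.429, -0.431]
wrist_force: [-0.2, -0.9, -1.9]
gripper_width: 0.0521
```

```bash
python3 - <<'E'
from h import *
p,q,s=pose(); print(s['time'],p,inrack(p),s['gripper_width'],s['wrist_force'],s['torque'])
c=cam('wrist'); cv2.imwrite('pics/w9.png',c['img']); np.save('w9.npy',c,allow_pickle=True)
print([(d['extent'],d['confidence']) for d in search_frame('bar1','wrist')][:4])
plan([*SEAT,.11],toolrot(BY-90))
E
```

```text
12.1833 [0.54146783 0.24865088 0.15018596] [-0.10191578 -0.00095115  0.15018596] 0.05207875224760487 [-0.1946598  -0.91349176 -1.91215386] [0.00443559 0.00115696 0.07809553]
[([272.0, 176.8, 380.3, 316.9], 0.91), ([280.9, 6.9, 357.3, 126.6], 0.64), ([311.4, 122.4, 337.8, 128.2], 0.48)]
17 rows of: [0.  5.5 0. ] [3.677 0.22  1.397]
```

```bash
python3 - <<'E'
from h import *
c=np.load('w9.npy',allow_pickle=True).item(); p,q,s=pose()
i=c['img'].astype(int); m=((i[:,:,2]>90)&(i[:,:,2]-i[:,:,0]>20)).astype(np.uint8); m[:150]=0
n,l,st,ce=cv2.connectedComponentsWithStats(m); j=l[245,326]; print(st[j])
v,u=np.nonzero(l==j)
for row in range(176,326,12):
    uu=u[v==row]; 
    if len(uu):
        P=[np.round((q.inv().apply(atz(c,[(x,row)],p[2]+.0142)[0]-p)*1000)[[0,2]],1).tolist() for x in (uu.min()-.5,uu.max()+.5)]; print(row,uu.min(),uu.max(),P)
print('last rows',v.max(),[(q.inv().apply(atz(c,[(326,y)],p[2]+.0142)[0]-p)*1000).round(1)[[0,2]].tolist() for y in (st[j][1],v.max())])
E
```

```text
[  270   150   108   170 15289]
176 301 341 [[-44.7, -9.3], [-44.7, 11.1]]
188 272 375 [[-38.5, -24.1], [-38.4, 28.4]]
200 270 376 [[-32.1, -25.5], [-32.0, 29.3]]
212 271 376 [[-25.6, -25.4], [-25.4, 29.7]]
224 272 375 [[-18.8, -25.2], [-18.7, 29.5]]
236 272 374 [[-11.8, -25.6], [-11.7, 29.4]]
248 274 372 [[-4.6, -25.0], [-4.5, 28.7]]
260 275 372 [[2.8, -24.8], [2.9, 29.1]]
272 275 371 [[10.4, -25.3], [10.6, 28.9]]
284 275 371 [[18.2, -25.7], [18.4, 29.3]]
296 276 370 [[26.3, -25.5], [26.5, 29.2]]
308 277 369 [[34.7, -25.4], [34.9, 29.0]]
last rows 319 [[-57.7, 3.4], [42.7, 3.6]]
```

Emit:
servo_tool(steps="0 5.5 0 3.68 0.1 1.4 4.5;0 5.5 0 3.68 0.1 1.4 4.5;0 5.5 0 3.68 0.1 1.4 4.5;0 5.5 0 3.68 0.1 1.4 4.5;0 5.5 0 3.68 0.1 1.4 4.5;0 5.5 0 3.68 0.1 1.4 4.5;0 5.5 0 3.68 0.1 1.4 4.5;0 5.5 0 3.68 0.1 1.4 4.5;0 5.5 0 3.68 0.1 1.4 4.5;0 5.5 0 3.68 0.1 1.4 4.5;0 5.5 0 3.68 0.1 1.4 4.5;0 5.5 0 3.68 0.1 1.4 4.5;0 5.5 0 3.68 0.1 1.4 4.5;0 5.5 0 3.68 0.1 1.4 4.5;0 5.5 0 3.68 0.1 1.4 4.5;0 5.5 0 3.68 0.1 1.4 4.5;0 5.5 0 3.68 0.1 1.4 4.5;0 0 0 0 0 0 4.5;0 0 0 0 0 0 4.5;0 0 0 0 0 0 4.5")

```text
time: 13.95
tool_pos: [0.4559, -0.3429, 0.1297]
eef_rot: [0.071, -0.072, 0.704, -0.703]
wrist_force: [0.1, -0.4, -0.0]
gripper_width: 0.0522
```

```bash
cat >> h.py <<'E'
def bdp(x,y,z):
    a=np.radians(BY); return np.array([BD[0]+x*np.cos(a)-y*np.sin(a),BD[1]+x*np.sin(a)+y*np.cos(a),z])
def inbd(p):
    a=np.radians(BY); d=np.array(p[:2])-BD; return np.array([d[0]*np.cos(a)+d[1]*np.sin(a),-d[0]*np.sin(a)+d[1]*np.cos(a),p[2]])
E
python3 - <<'E'
from h import *
p,q,s=pose(); print(p,inbd(p),s['gripper_width'])
plan(bdp(.003,.003,.05),toolrot(BY-90),vmax=2.8)
E
```

```text
[ 0.4559432  -0.34290122  0.12974304] [0.00526746 0.00541525 0.12974304] 0.052231500599866726
3 rows of: [ 0.05 -0.03  0.02] [0.074 2.658 0.085]
```

Emit:
servo_tool(steps="0 0 0 0.07 2.66 0.08 4.5;0 0 0 0.07 2.66 0.08 4.5;0 0 0 0.07 2.66 0.08 4.5;0 0 0 0 0 0 4.5;0 0 0 0 0 0 4.5;0 0 0 0 0 0 4.5")

```text
time: 14.45
tool_pos: [0.4562, -0.346, 0.0518]
eef_rot: [-0.072, 0.072, -0.703, 0.703]
wrist_force: [0.5, -0.4, -0.6]
gripper_width: 0.0524
```

```bash
python3 - <<'E'
from h import *
p,q,s=pose(); print(s['time'],inbd(p),s['gripper_width'],np.round(q.as_matrix(),3).tolist())
c=cam('wrist'); np.save('w10.npy',c,allow_pickle=True); i=c['img']
print('cam',inbd(-c['R'].T@c['t']))
g=cv2.resize(i[40:320,200:440],None,fx=2.14,fy=2.14,interpolation=cv2.INTER_CUBIC)
# predicted fence inner top edge
for P in [(.045,.032,.019),(.045,-.05,.019),(-.03,.032,.019),(.055,.042,.019)]:
    u=(proj(c,[bdp(*P)])[0]-[200,40]+.5)*2.14; cv2.circle(g,(int(u[0]),int(u[1])),3,(0,0,255),1)
cv2.imwrite('pics/w10c.png',g)
E
```

```text
14.45 [0.00487445 0.00237477 0.05183988] 0.052408548030193174 [[-0.979, 0.0, 0.203], [-0.203, -0.0, -0.979], [-0.0, -1.0, 0.0]]
cam [0.08351596 0.00200654 0.19652007]
```

View pics/w10c.png

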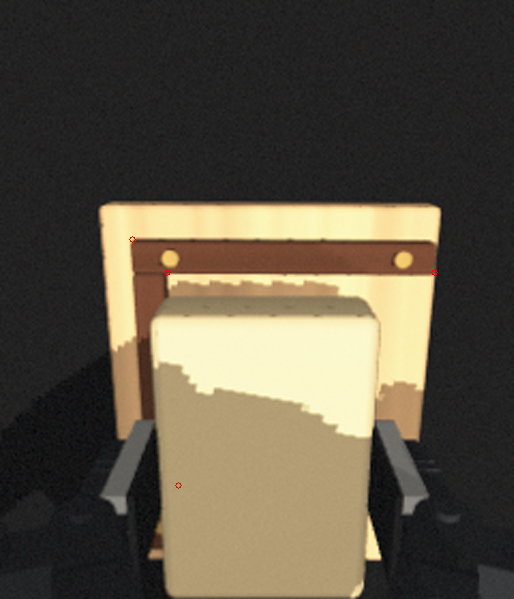

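```bash
python3 - <<'E'
from h import *
c=np.load('w10.npy',allow_pickle=True).item(); p,q,s=pose()
k=lambda p:(200+p[0]/2.14-.5,40+p[1]/2.14-.5)
for uv,z in [((152,318),.066),((377,318),.066),((165,597),.066),((366,597),.066),((158,297),.044),((365,297),.044)]:
    print(uv,np.round(inbd(atz(c,[k(uv)],z)[0])*1000,1))
E
```

```text
(152, 318) [44.4 28.1 66. ]
(377, 318) [ 44.4 -23.9  66. ]
(165, 597) [-34.8  29.3  66. ]
(366, 597) [-34.8 -25.4  66. ]
(158, 297) [43.7 30.6 44. ]
(365, 297) [ 43.6 -24.7  44. ]
```

The overlay puts the predicted fence corner at (167,272), which matches. The held bar's centre is at board (4.6, 2.4) mm, and (2, 2) would leave a 3 mm gap to each fence. I'll lower with that correction.

Emit:
servo_tool(steps="0 0 0 0.26 0 0.04 4.5;0 0 0 0 0.9 0 4.5;0 0 0 0 0.8 0 4.5;0 0 0 0 0.6 0 4.5;0 0 0 0 0.4 0 4.5;0 0 0 0 0.3 0 4.5;0 0 0 0 0 0 4.5;0 0 0 0 0 0 4.5")

```text
time: 15.17
tool_pos: [0.4524, -0.3472, 0.0209]
eef_rot: [0.071, -0.072, 0.704, -0.703]
wrist_force: [-0.5, 0.1, -0.9]
gripper_width: 0.0521
```

```bash
python3 - <<'E'
from h import *
p,q,s=pose(); print(s['time'],inbd(p),s['gripper_width'],s['wrist_force'],s['torque'])
E
```

```text
15.1667 [0.00096188 0.00188289 0.02091935] 0.05210892402549745 [-0.47121574  0.12997618 -0.91378281] [ 0.03216193  0.00068469 -0.00165528]
```

Emit:
servo_tool(steps="0 0 0 -0.1 0.1 0 4.5;0 0 0 0 0.05 0 4.5;0 0 0 0 0.05 0 4.5;0 0 0 0 0 0 4.5;0 0 0 0 0 0 4.5")

```text
time: 15.58
tool_pos: [0.4539, -0.3473, 0.0198]
eef_rot: [-0.072, 0.071, -0.703, 0.704]
wrist_force: [-0.1, 1.1, 5.4]
gripper_width: 0.0524
```

```bash
python3 - <<'E'
from h import *
p,q,s=pose(); print(s['time'],inbd(p),s['gripper_width'],s['wrist_force'],s['torque'])
E
```

```text
15.5833 [0.00236734 0.0015583  0.01984294] 0.05240186665298778 [-0.1456685   1.06708029  5.4462869 ] [ 0.0907424   0.08057492 -0.02844709]
```

Emit:
servo_tool(steps="0 0 0 0 0 0 6;0 0 0 0 0 0 8.5;0 0 0 0 0 0 8.5;0 0 0 0 0 0 8.5;0 0 0 0 0 0 8.5;0 0 0 0 -1 0 8.5;0 0 0 0.5 -3 0 8.5;0 0 0 1 -3.5 0 8.5;0 0 0 2 -3.5 0 8.5;0 0 0 2 -2 0 8.5;0 0 0 0 0 0 8.5;0 0 0 0 0 0 8.5;0 0 0 0 0 0 8.5")

```text
time: 16.67
tool_pos: [0.3998, -0.3579, 0.1491]
eef_rot: [0.071, -0.071, 0.704, -0.703]
wrist_force: [-0.2, -0.7, -0.6]
gripper_width: 0.0851
```

```bash
python3 - <<'E'
from h import *
p,q,s=pose(); print(s['time'],inbd(p),s['gripper_width'])
c=cam('wrist'); np.save('w11.npy',c,allow_pickle=True); i=c['img']; cv2.imwrite('pics/w11.png',i)
print('cam',inbd(-c['R'].T@c['t']), proj(c,[bdp(.002,.002,.034)]))
print([(d['extent'],round(d['confidence'],2)) for d in search_frame('bar1','wrist')][:3])
B=np.round(proj(c,[bdp(x,y,.02) for x,y in((.065,.05),(.065,-.05),(-.06,.05),(-.06,-.05))])).astype(int); print(B.tolist())
x0,y0=B.min(0)-10; x1,y1=B.max(0)+10; y0=max(y0,0); g=i[y0:y1,x0:x1]; f=min(600/g.shape[0],800/g.shape[1]); print(x0,y0,f)
cv2.imwrite('pics/w11c.png',cv2.resize(g,None,fx=f,fy=f,interpolation=cv2.INTER_CUBIC))
E
```

```text
16.6667 [-0.0527847   0.00209876  0.14910053] 0.08512453959234184
cam [0.0258695  0.0014772  0.29378471] [[322.95004983 132.12787144]]
[([293.7, 80.3, 357.9, 171.6], 0.97)]
[[270, 59], [380, 59], [277, 192], [373, 191]]
260 49 3.9215686274509802
```

View pics/w11c.png

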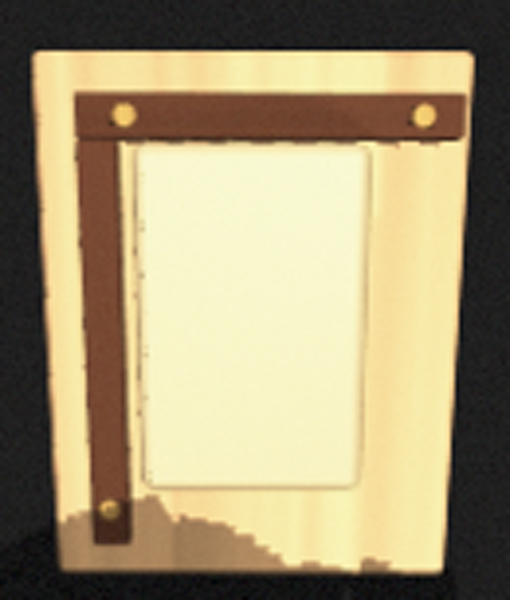

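```bash
python3 - <<'E'
from h import *
c=np.load('w11.npy',allow_pickle=True).item(); f=3.92157
k=lambda p:(260+(p[0]+.5)/f-.5,49+(p[1]+.5)/f-.5)
for n,uv,z in [('bar',(136,150),.034),('bar',(370,150),.034),('bar',(143,487),.034),('bar',(359,487),.034),('bar top',(250,147),.034),('fence in',(117,150),.019),('fence in',(131,540),.019),('short in',(130,138),.019),('board TL',(33,53),.012),('BR',(443,573),.012)]:
    print(n,uv,np.round(inbd(atz(c,[k(uv)],z)[0])*1000,1))
W=[inbd(atz(c,[k(uv)],.034)[0]) for uv in((136,147),(370,147),(143,487),(359,487))]; m=np.mean(W,0); print('centre',m, bdp(*m))
plan([.5388,-.0558,.18],toolrot(-30),vmax=3.9)
E
```

```text
bar (136, 150) [41.1 27.1 34. ]
bar (370, 150) [ 40.9 -25.4  34. ]
bar (143, 487) [-36.5  28.1  34. ]
bar (359, 487) [-36.6 -25.2  34. ]
bar top (250, 147) [41.6  1.5 34. ]
fence in (117, 150) [42.  33.1 19. ]
fence in (131, 540) [-54.5  33.3  19. ]
short in (130, 138) [44.6 29.9 19. ]
board TL (33, 53) [63.9 52.9 12. ]
BR (443, 573) [-66.2 -51.2  12. ]
centre [0.00253028 0.00114592 0.034     ] [ 0.45412619 -0.34763595  0.034     ]
9 rows of: [ 0.01 -5.38 -0.  ] [-3.219 -0.353 -2.021]
```

The bar lies square on the board, with gaps to the fences of about 3 mm on the short side and 5 mm on the long side. Both are inside the 8 mm limit. Next is the stamp.

Emit:
servo_tool(steps="0 -5.38 0 -3.22 -0.35 -2.02 8.5;0 -5.38 0 -3.22 -0.35 -2.02 8.5;0 -5.38 0 -3.22 -0.35 -2.02 8.5;0 -5.38 0 -3.22 -0.35 -2.02 8.5;0 -5.38 0 -3.22 -0.35 -2.02 8.5;0 -5.38 0 -3.22 -0.35 -2.02 8.5;0 -5.38 0 -3.22 -0.35 -2.02 8.5;0 -5.38 0 -3.22 -0.35 -2.02 8.5;0 -5.38 0 -3.22 -0.35 -2.02 8.5;0 0 0 0 0 0 8.5;0 0 0 0 0 0 8.5;0 0 0 0 0 0 8.5")

```text
time: 17.77
tool_pos: [0.5387, -0.0562, 0.1796]
eef_rot: [0.353, -0.354, 0.613, -0.612]
wrist_force: [-0.3, 0.9, 0.2]
gripper_width: 0.0847
```

```bash
python3 - <<'E'
from h import *
p,q,s=pose(); print(s['time'],p,np.round(q.as_matrix(),3).tolist())
c=cam('wrist'); cv2.imwrite('pics/w12.png',c['img'])
for t,z in(('rest',.008),('stamp',.05)):
    for d in search_frame(t,'wrist')[:2]:
        e=d['extent']; print(t,np.round(e,1),d['confidence'],atz(c,[((e[0]+e[2])/2,(e[1]+e[3])/2)],z))
print('pred top',proj(c,[[*STAMP,.09]]),'brass',proj(c,[[*STAMP,.018]]))
plan([*STAMP,.0445],toolrot(-30),vmax=2.8)
E
```

```text
17.7667 [ 0.53866447 -0.05624001  0.179649  ] [[-0.499, -0.002, 0.867], [-0.867, 0.0, -0.499], [0.001, -1.0, -0.002]]
rest [290.8 147.  370.3 217.6] 0.74 [[ 0.5414131  -0.06864611  0.008     ]]
stamp [306.7 158.4 339.7 208.9] 0.58 [[ 0.53902495 -0.05547853  0.05      ]]
pred top [[323.05571288 196.22539307]] brass [[323.23682001 176.36628827]]
5 rows of: [ 0.01 -0.02  0.01] [-0.035  2.713 -0.017]
```

The position is consistent with the earlier estimate. I'll descend, grip and lift.

Emit:
servo_tool(steps="0 0 0 -0.03 2.7 -0.02 8.5;0 0 0 -0.03 2.7 -0.02 8.5;0 0 0 -0.03 2.7 -0.02 8.5;0 0 0 -0.03 2.7 -0.02 8.5;0 0 0 -0.03 2.7 -0.02 8.5;0 0 0 0 0 0 8.5;0 0 0 0 0 0 8.5;0 0 0 0 0 0 6.5;0 0 0 0 0 0 5;0 0 0 0 0 0 4;0 0 0 0 0 0 3;0 0 0 0 0 0 1.8;0 0 0 0 0 0 1.8;0 0 0 0 0 0 1.8;0 0 0 0 0 0 1.8;0 0 0 0 0 0 1.8")

```text
time: 19.25
tool_pos: [0.5396, -0.0549, 0.0469]
eef_rot: [-0.354, 0.353, -0.612, 0.613]
wrist_force: [-0.9, 0.5, 6.6]
gripper_width: 0.0246
```

```bash
python3 - <<'E'
from h import *
p,q,s=pose(); print(s['time'],p,s['gripper_width'],s['wrist_force'],s['torque'])
E
```

```text
19.25 [ 0.53959478 -0.05494843  0.04692107] 0.02460194178374523 [-0.92485151  0.50835696  6.57670096] [ 0.0043994   0.24413037 -0.01923054]
```

Emit:
servo_tool(steps="0 0 0 0 -0.5 0 1.8;0 0 0 0 -1.5 0 1.8;0 0 0 0 -3 0 1.8;0 0 0 0 -3 0 1.8;0 0 0 0 -2 0 1.8;0 0 0 0 0 0 1.8;0 0 0 0 0 0 1.8")

```text
time: 19.83
tool_pos: [0.5396, -0.0549, 0.1471]
eef_rot: [-0.354, 0.353, -0.612, 0.613]
wrist_force: [-0.3, -0.6, -1.2]
gripper_width: 0.0249
```

```bash
python3 - <<'E'
from h import *
p,q,s=pose(); print(s['time'],p,s['gripper_width'],s['wrist_force'],s['torque'])
t=bdp(.0017,.0013,.145); print(t); plan(t,toolrot(-65),vmax=3.5)
E
```

```text
19.8333 [ 0.53961721 -0.05489417  0.1470703 ] 0.024948111839586798 [-0.32481506 -0.6389651  -1.23791327] [ 0.03861129  0.01609088 -0.02174866]
[ 0.4532819  -0.34765301  0.145     ]
9 rows of: [-0.02  3.89 -0.01] [3.009 0.024 1.676]
```

Emit:
servo_tool(steps="0 3.89 0 3.01 0.02 1.68 1.8;0 3.89 0 3.01 0.02 1.68 1.8;0 3.89 0 3.01 0.02 1.68 1.8;0 3.89 0 3.01 0.02 1.68 1.8;0 3.89 0 3.01 0.02 1.68 1.8;0 3.89 0 3.01 0.02 1.68 1.8;0 3.89 0 3.01 0.02 1.68 1.8;0 3.89 0 3.01 0.02 1.68 1.8;0 3.89 0 3.01 0.02 1.68 1.8;0 0 0 0 0 0 1.8;0 0 0 0 0 0 1.8;0 0 0 0 0 0 1.8")

```text
time: 20.83
tool_pos: [0.4518, -0.3468, 0.1425]
eef_rot: [0.153, -0.153, 0.691, -0.689]
wrist_force: [-0.4, 0.1, -0.6]
gripper_width: 0.0248
```

```bash
python3 - <<'E'
from h import *
p,q,s=pose(); print(s['time'],p,inbd(p),s['gripper_width'],s['wrist_force'],np.round(q.as_matrix(),3).tolist())
plan(bdp(.0017,.0013,.0779),q,vmax=2)
c=cam('wrist'); print([(np.round(d['extent']),round(d['confidence'],2)) for d in search_frame('bar1','wrist')][:2],[(np.round(d['extent']),round(d['confidence'],2)) for d in search_frame('stamp','wrist')][:2])
print(proj(c,[bdp(.002,.001,.034)]), proj(c,[bdp(x,y,.034) for x,y in((.042,.028),(.042,-.026),(-.038,.028),(-.038,-.026))]))
E
```

```text
20.8333 [ 0.45180421 -0.34678762  0.14246213] [0.0004279  0.0024464  0.14246213] 0.024803745542052502 [-0.43471947  0.12328357 -0.58757206] [[-0.906, -0.002, 0.422], [-0.422, 0.003, -0.906], [0.001, -1.0, -0.003]]
4 rows of: [0. 0. 0.] [-0.025  1.614  0.041]
[(array([292., 137., 365., 218.]), 0.74)] [(array([297., 197., 351., 314.]), 0.61)]
[[325.20123727 189.49550832]] [[306.53007552 142.08267372]
 [363.66371433 155.64618352]
 [289.59704522 220.82839818]
 [342.01955169 232.19989231]]
```

Emit:
servo_tool(steps="0 0 0 -0.03 1.6 0.04 1.8;0 0 0 -0.03 1.6 0.04 1.8;0 0 0 -0.03 1.6 0.04 1.8;0 0 0 -0.02 1.6 0.04 1.8;0 0 0 0 0.2 0 1.8;0 0 0 0 0.1 0 1.8;0 0 0 0 0 0 1.8;0 0 0 0 0 0 1.8")

```text
time: 21.65
tool_pos: [0.4551, -0.349, 0.0778]
eef_rot: [-0.154, 0.153, -0.69, 0.691]
wrist_force: [0.1, 1.1, -1.9]
gripper_width: 0.0247
```

```bash
python3 - <<'E'
from h import *
p,q,s=pose(); print(s['time'],inbd(p),s['gripper_width'],s['wrist_force'],s['torque'])
E
```

```text
21.65 [ 0.00320693 -0.00043763  0.07783468] 0.024678101244912563 [ 0.08926917  1.11023447 -1.92103857] [ 0.00854533 -0.04763617  0.00136322]
```

Emit:
servo_tool(steps="0 0 0 0 0.1 0 1.8;0 0 0 0 0.1 0 1.8;0 0 0 0 0.1 0 1.8;0 0 0 0 0 0 1.8;0 0 0 0 0 0 1.8")

```text
time: 22.07
tool_pos: [0.4543, -0.3489, 0.074]
eef_rot: [0.153, -0.153, 0.69, -0.69]
wrist_force: [-0.5, 0.2, -1.2]
gripper_width: 0.0249
```

Emit:
servo_tool(steps="0 0 0 0 0.1 0 1.8;0 0 0 0 0 0 1.8;0 0 0 0 0 0 1.8")

```text
time: 22.32
tool_pos: [0.4544, -0.3491, 0.073]
eef_rot: [-0.153, 0.153, -0.69, 0.69]
wrist_force: [-0.6, 0.2, 0.3]
gripper_width: 0.0247
```

Emit:
servo_tool(steps="0 0 0 0 0.05 0 1.8;0 0 0 0 0.05 0 1.8;0 0 0 0 0 0 1.8")

```text
time: 22.57
tool_pos: [0.4544, -0.3491, 0.0729]
eef_rot: [-0.153, 0.153, -0.69, 0.691]
wrist_force: [-2.0, 1.5, 8.9]
gripper_width: 0.0244
```

Emit:
servo_tool(steps="0 0 0 0 0.05 0 1.8;0 0 0 0 0 0 1.8;0 0 0 0 0 0 1.8;0 0 0 0 0 0 1.8;0 0 0 0 0 0 1.8;0 0 0 0 0 0 1.8;0 0 0 0 0 0 1.8")

```text
time: 23.15
tool_pos: [0.4544, -0.3491, 0.0729]
eef_rot: [-0.153, 0.153, -0.69, 0.691]
wrist_force: [-3.6, 2.4, 13.2]
gripper_width: 0.0246
```

Emit:
servo_tool(steps="0 0 0 0 0 0 1.8;0 0 0 0 0 0 1.8;0 0 0 0 0 0 1.8;0 0 0 0 0 0 1.8;0 0 0 0 0 0 1.8;0 0 0 0 0 0 1.8;0 0 0 0 0 0 1.8")

```text
time: 23.73
tool_pos: [0.4545, -0.3491, 0.0729]
eef_rot: [-0.153, 0.153, -0.69, 0.691]
wrist_force: [-2.7, 1.7, 13.2]
gripper_width: 0.0241
```

```bash
python3 - <<'E'
from h import *
p,q,s=pose(); print(s['time'],inbd(p),s['gripper_width'],s['wrist_force'],s['torque'],np.round(q.as_matrix()[:,1],3))
E
```

```text
23.7333 [ 0.00255699 -0.00034444  0.07292744] 0.02412441391632426 [-2.70618277  1.71978828 13.21682023] [ 0.45516162  0.49191947 -0.04315149] [ 0.001 -0.001 -1.   ]
```

Pressed at about 13 N with the tool vertical, for more than a second. I'll lift and take the stamp back.

Emit:
servo_tool(steps="0 0 0 0 -0.15 0 1.8;0 0 0 0 -0.5 0 1.8;0 0 0 0 -2 0 1.8;0 0 0 0 -3 0 1.8;0 0 0 0 -2 0 1.8;0 0 0 0 0 0 1.8;0 0 0 0 0 0 1.8")

```text
time: 24.32
tool_pos: [0.455, -0.3495, 0.1489]
eef_rot: [-0.154, 0.153, -0.69, 0.691]
wrist_force: [0.0, 0.6, -1.9]
gripper_width: 0.0248
```

```bash
python3 - <<'E'
from h import *
p,q,s=pose(); print(s['time'],p,s['gripper_width'],s['wrist_force'])
plan([.539,-.066,.145],toolrot(-30),vmax=3.5)
E
```

```text
24.3167 [ 0.45500408 -0.34951378  0.14893103] 0.024827429014553568 [ 0.02120636  0.58455573 -1.86137275]
9 rows of: [-0.02 -3.89 -0.  ] [-2.8    0.042 -1.814]
```

Emit:
servo_tool(steps="0 -3.89 0 -2.8 0.04 -1.81 1.8;0 -3.89 0 -2.8 0.04 -1.81 1.8;0 -3.89 0 -2.8 0.04 -1.81 1.8;0 -3.89 0 -2.8 0.04 -1.81 1.8;0 -3.89 0 -2.8 0.04 -1.81 1.8;0 -3.89 0 -2.8 0.04 -1.81 1.8;0 -3.89 0 -2.8 0.04 -1.81 1.8;0 -3.89 0 -2.8 0.04 -1.81 1.8;0 -3.89 0 -2.8 0.04 -1.81 1.8;0 0 0 0 0 0 1.8;0 0 0 0 0 0 1.8;0 0 0 0 0 0 1.8")

```text
time: 25.32
tool_pos: [0.5378, -0.0656, 0.1432]
eef_rot: [0.353, -0.354, 0.613, -0.612]
wrist_force: [0.6, -0.7, -1.9]
gripper_width: 0.0248
```

Emit:
servo_tool(steps="0 0 0 0 2.5 0 1.8;0 0 0 0 2.5 0 1.8;0 0 0 0 2.5 0 1.8;0 0 0 0 1.3 0 1.8;0 0 0 0 0 0 1.8;0 0 0 0 0 0 1.8;0 0 0 0 0 0 1.8")

```text
time: 25.9
tool_pos: [0.5392, -0.0667, 0.0569]
eef_rot: [-0.353, 0.353, -0.612, 0.613]
wrist_force: [-0.5, 0.3, -0.3]
gripper_width: 0.0245
```

Now 10 mm above the cork, I'll lower in small steps.

Emit:
servo_tool(steps="0 0 0 0 0.3 0 1.8;0 0 0 0 0.3 0 1.8;0 0 0 0 0.2 0 1.8;0 0 0 0 0.1 0 1.8;0 0 0 0 0 0 1.8;0 0 0 0 0 0 1.8")

```text
time: 26.4
tool_pos: [0.5385, -0.0656, 0.0474]
eef_rot: [0.354, -0.354, 0.612, -0.612]
wrist_force: [1.1, -1.0, -0.9]
gripper_width: 0.0243
```

Emit:
servo_tool(steps="0 0 0 0 0.05 0 1.8;0 0 0 0 0.05 0 1.8;0 0 0 0 0 0 1.8;0 0 0 0 0 0 1.8")

```text
time: 26.73
tool_pos: [0.5387, -0.0656, 0.0469]
eef_rot: [-0.354, 0.354, -0.612, 0.612]
wrist_force: [-0.7, 0.1, 4.7]
gripper_width: 0.0245
```

Contact at the expected height, 0.0469. I'll open slowly and withdraw.

Emit:
servo_tool(steps="0 0 0 0 0 0 3;0 0 0 0 0 0 4;0 0 0 0 0 0 5.5;0 0 0 0 0 0 7;0 0 0 0 0 0 8.5;0 0 0 0 0 0 8.5;0 0 0 0 0 0 8.5;0 0 0 0 -1.5 0 8.5;0 0 0 0 -3 0 8.5;0 0 0 0 -3.5 0 8.5;0 0 0 0 -3.5 0 8.5;0 0 0 0 -3 0 8.5;0 0 0 0 0 0 8.5;0 0 0 0 0 0 8.5")

```text
time: 27.9
tool_pos: [0.54, -0.066, 0.1934]
eef_rot: [-0.355, 0.352, -0.611, 0.613]
wrist_force: [-0.7, 1.0, -1.3]
gripper_width: 0.0855
```

```bash
python3 - <<'E'
from h import *
p,q,s=pose(); print(s['time'],p,s['wrist_force'],s['gripper_width'])
c=cam('wrist'); i=c['img']; np.save('w13.npy',c,allow_pickle=True)
for t,z in(('rest',.008),('stamp',.05)):
    for d in search_frame(t,'wrist')[:2]:
        e=d['extent']; print(t,np.round(e,1),round(d['confidence'],2),atz(c,[((e[0]+e[2])/2,(e[1]+e[3])/2)],z)[0])
print('pred stamp extents if at release:',[proj(c,[[.5386,-.0656,z]])[0].round(1).tolist() for z in(.008,.018,.09)])
sc=cam('scene'); 
for t in('stamp','rest','bar1','rack','board','square_stamp','ink_pad','pebble1','soap_oval'):
    print(t,[(np.round(d['extent']).astype(int).tolist(),round(d['confidence'],2)) for d in search_frame(t,'scene')][:5])
print(proj(sc,[[.5386,-.0656,.008],[.5386,-.0656,.09],bdp(.002,.001,.034),rackp(-.04,0,.078),rackp(.04,0,.078)]).round(1).tolist())
plan(bdp(-.0528,.002,.16),toolrot(BY-90),vmax=3.9)
E
```

```text
27.9 [ 0.54001799 -0.06601227  0.19339212] [-0.70483244  0.95741733 -1.31781338] 0.08546715199319463
rest [284.9 139.5 359.6 208.8] 0.77 [ 0.53863017 -0.06793235  0.008     ]
stamp [305.4 160.1 338.8 202.5] 0.9 [ 0.53961798 -0.06586317  0.05      ]
stamp [132.3 145.8 207.3 191. ] 0.53 [0.40665749 0.02758461 0.05      ]
pred stamp extents if at release: [[321.3, 172.6], [321.3, 174.5], [321.0, 192.7]]
stamp [([312, 210, 331, 239], 0.7)]
rest [([306, 225, 338, 247], 0.73)]
bar1 [([227, 190, 251, 204], 0.85), ([468, 230, 500, 252], 0.81), ([464, 244, 496, 260], 0.78), ([464, 235, 498, 257], 0.47)]
rack [([422, 209, 512, 273], 0.64)]
board [([160, 156, 214, 194], 0.79), ([260, 154, 304, 184], 0.72)]
square_stamp [([236, 234, 253, 263], 0.74), ([352, 195, 378, 217], 0.42)]
ink_pad [([354, 196, 377, 218], 0.65)]
pebble1 [([322, 277, 350, 306], 0.66), ([278, 268, 306, 290], 0.66), ([238, 235, 252, 262], 0.5)]
soap_oval [([299, 188, 318, 204], 0.45)]
[[320.9, 234.8], [320.5, 210.4], [235.9, 194.7], [468.7, 233.0], [500.1, 232.5]]
9 rows of: [0.   5.37 0.  ] [3.325 0.346 1.629]
```

The stamp stands upright at the rest centre and the bystanders haven't moved. I'll make a final check of the bar from the same wrist pose as before, comparing numerically because my 12 views are used up.

Emit:
servo_tool(steps="0 5.37 0 3.33 0.4 1.63 8.5;0 5.37 0 3.33 0.4 1.63 8.5;0 5.37 0 3.33 0.4 1.63 8.5;0 5.37 0 3.33 0.4 1.63 8.5;0 5.37 0 3.33 0.4 1.63 8.5;0 5.37 0 3.33 0.4 1.63 8.5;0 5.37 0 3.33 0.4 1.63 8.5;0 5.37 0 3.33 0.4 1.63 8.5;0 5.37 0 3.33 0.4 1.63 8.5;0 0 0 0 0 0 8.5;0 0 0 0 0 0 8.5;0 0 0 0 0 0 8.5")

```text
time: 29.55
tool_pos: [0.3997, -0.3583, 0.1554]
eef_rot: [0.072, -0.072, 0.704, -0.703]
wrist_force: [-0.1, 0.3, 0.4]
gripper_width: 0.0848
```

```bash
python3 - <<'E'
from h import *
p,q,s=pose(); print(s['time'],inbd(p))
c=cam('wrist'); cv2.imwrite('pics/w14.png',c['img']); o=np.load('w11.npy',allow_pickle=True).item()
for n,d in(('before',o),('after',c)):
    # rectify board area at z=.019 and z=.034 (board frame, 0.25 mm/px, rows -x, cols -y)
    for z,lab in((.019,'fence'),(.034,'bar')):
        X,Y=np.meshgrid(np.arange(.07,-.0701,-.00025),np.arange(.056,-.0561,-.00025),indexing='ij')
        P=np.stack([bdp(x,y,z) for x,y in zip(X.ravel(),Y.ravel())]); uv=proj(d,P).astype(np.float32).reshape(*X.shape,2)
        g=cv2.remap(d['img'],uv[...,0],uv[...,1],cv2.INTER_CUBIC).astype(float)
        if lab=='fence':
            r=g[...,2]; a=r[(X[:,0]<.03)&(X[:,0]>-.03)].mean(0); da=np.gradient(cv2.GaussianBlur(a[:,None],(1,9),1.5)[:,0]); m=(Y[0]>.026)&(Y[0]<.038); print(n,'long fence inner y',Y[0][m][np.argmax(da[m])]*1000)
            b=r[:,(Y[0]<.02)&(Y[0]>-.02)].mean(1); db=np.gradient(cv2.GaussianBlur(b[:,None],(1,9),1.5)[:,0]); m=(X[:,0]>.038)&(X[:,0]<.05); print(n,'short inner x',X[:,0][m][np.argmax(db[m])]*1000)
        else:
            B=g[...,0]; a=B[(X[:,0]<.03)&(X[:,0]>-.025)].mean(0); da=np.gradient(cv2.GaussianBlur(a[:,None],(1,9),1.5)[:,0])
            for lo,hi,sg in((.02,.032,1),(-.032,-.02,-1)):
                m=(Y[0]>lo)&(Y[0]<hi); print(n,'bar y edge',Y[0][m][np.argmax(sg*da[m])]*1000)
            b=B[:,(Y[0]<.02)&(Y[0]>-.018)].mean(1); db=np.gradient(cv2.GaussianBlur(b[:,None],(1,9),1.5)[:,0])
            for lo,hi,sg in((.034,.047,1),(-.045,-.03,-1)):
                m=(X[:,0]>lo)&(X[:,0]<hi); print(n,'bar x edge',X[:,0][m][np.argmax(sg*db[m])]*1000)
E
```

```text
29.55 [-0.05287448  0.00172817  0.15535781]
before long fence inner y 32.74999999999998
before short inner x 43.749999999999986
before bar y edge 30.99999999999998
before bar y edge -24.00000000000007
before bar x edge 42.499999999999986
before bar x edge -36.000000000000085
after long fence inner y 32.74999999999998
after short inner x 43.999999999999986
after bar y edge 30.99999999999998
after bar y edge -24.00000000000007
after bar x edge 42.999999999999986
after bar x edge -35.500000000000085
```

```bash
python3 -c "
from h import *
print(close_job())"
```

```text
the job is handed in; nothing more can be done
None
```

The job is handed in at about 29.6 s of the 72 s allowed. It gave no verdict, so the results below are from my own measurements.

- **Drawing the bar:** I took the bottom bar by its front end with the tool tilted 50° and drew it about 104 mm onto the tongue. The picture after the draw showed three bars dropped down in the rack. I did not measure their heights at the end.
- **Placing it:** I regripped the bar from above and laid it in the corner of the smallest board. The gaps to the fences are about 2–3 mm on the short side and about 1.5–5 mm on the long side, against a limit of 8 mm. The long-side gap is uncertain because the hand-picked edges, the automatic edges and the tool position disagreed by up to about 3.5 mm, though every reading was inside the limit.
- **Stamping:** The stamp was pressed near the middle of the bar at about 13 N for over a second, with the tool vertical. Comparing pictures before and after, the bar had moved no more than about 0.5 mm.
- **Last checks:** The stamp is released, standing about 2 mm from the measured centre of the cork rest. The bystanders the detector found in the scene picture were within a few pixels of where they started. Nothing was touching the gripper when I handed in.

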